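# Fit a U-bolt over a mixer's support tube

### The arm

A 6-joint arm with a two-finger parallel gripper is mounted at the origin on the work surface. World frame = base frame: x ahead of the robot, y to its left, z up, the work surface at z = 0. Lengths are in mm, angles in rad, forces in N, time in s.
With the tool pointing down it reaches from about 375 to 975 mm from the base axis. Payload 3.8 kg.
Tool frame: the origin (TCP) lies midway between the tips of the shut fingers; the grasp point (between the pads) lies 19 mm behind it; y points along the fingers, x is the direction in which the jaws open and shut, and the axes are right-handed (so a half turn about y gives the same grasp; the last joint's range is limited). The gripper opens to 85 mm and grips with 20 to 120 N. Pads are 22 mm wide; open, the fingers measure 114 mm over their backs; the gripper's body (76 mm by 85 mm) begins 54 mm behind the grasp point. The pads swing forward as they close: fully open they stand 13 mm farther back than shut.
Start: joints at [1.146, 0.264, 1.604, -0, 1.274, -0.037], TCP at [255.25, 624.872, 231.28] pointing down, gripper open.
Joint ranges: [-2.63, 2.63], [-0.94, 2.18], [0.31, 2.57], [-1.31, 4.45], [0, 2.66], [-2.55, 2.55]. Speed limits (rad/s): [2.57, 2.57, 3.14, 3.14, 3.14, 3.14].

### API

Orientations are given as a 3x3 rotation matrix whose columns are the frame's x, y, z axes.
In Python, from cell import r, read_camera, get_calibration, nets gives the robot as it stands.
- The arm moves only by the shell command python3 -m inch 'ROWS' [FORCE]. ROWS is JSON, one flat list of numbers, 7 for each row, row after row: the shift along the tool's x, y, z in cm, then the turn, a rotation vector about the tool's x, y, z in rad, then the finger opening in cm, from 0 to 8.54. In form: [x, y, z, wx, wy, wz, fingers, x, y, z, wx, wy, wz, fingers, ...]. A call has 1 to 10 rows; each row is the pose to reach, as a shift and turn from the pose commanded when the call began, along the tool's axes at that moment; what a row does not reach only later rows make up. A row lasts 1/10 s, in which the tool goes at most 50 mm and 8.59 degrees, less where a joint would pass 70% of its speed; a pose out of reach is approached as far as the arm can. A call with a gripper value outside its range is refused whole. The fingers move at their own pace and stop on an object; FORCE is the grip in N (left out, the last holds). Time passes only in rows, so rows that repeat a pose let the fingers close. It gives the time, the measured TCP pose, the force and the opening at its end, in the units of the state.
- r.sense(): the state, without advancing time (a new reading comes with each control period).
- read_camera(name): name is "scene" or "top" or "wrist"; returns the picture (480x640x3 uint8, red, green, blue); there is no depth.
- get_calibration(name): a dict with "fovy" (degrees; the focal length in pixels is half the picture's height over the tangent of half this angle, whatever the lens; pixels are square), "cx", "cy" (the principal point, pixels), "rvec" (rotation vector, rad) and "tvec" (3), from world to camera coordinates, as OpenCV has them; the wrist camera has in their place "T_tool_cam" (4x4, takes a point from camera to tool coordinates, whose origin is the TCP and whose axes are the tool frame's). Camera axes: x right, y down, z forward; pixel columns grow to the right and rows downward; lengths in mm; the calibration is good to about 2 mm. A picture is of the moment at which its call begins: read the wrist's pose just before it. get_calibration takes no time and is no camera call.
- r.finish_job(): hands the job in, once; it reports no verdict.
Trained networks look in the newest picture that a camera, given by its name, has taken for a name from the list of things; names that differ only in an ending like _2 or _b are one class to them, and where a whole thing is asked for, a point or a joint stands for the part that bears it (a point fixed in the world has none). Each returns a list of dicts, best first, with "score" (0 to 1); they miss things now and then, are a little off and sometimes report something else, mostly with a low value. They report only what shows in the picture. A call takes as long as a camera call. They do not tell look-alikes from the thing itself.
- nets.spot_in(camera, target): "centre" ([x, y, z] in mm, in the coordinates of the camera as it stood for that picture, good to about 4 mm: the middle of the surface that is visible of it).
- nets.trace(camera, target): "mask" (480x640 bool, what is visible of it).
The state is a dict: "t": time; "q": joint angles; "qd": joint speeds; "joint_efforts": joint torques, N m; "tcp_pos": TCP position; "orientation": TCP orientation; "ft_force": force on the tool from outside, world axes, zero at the start; "wrist_torque": the same for the moment, N m; "opening": finger opening in mm.
Only numpy, scipy, OpenCV 4.12 (cv2) and the standard library are available. Lean on these libraries where they do the work, as an engineer would, in place of code of your own. Each camera call takes 0.05 s, during which the arm holds its last target. There are 200 camera calls.

### The job

Take the larger U-bolt out of its stand and put it over the support tube lying in the grey saddle, so that both legs go through the two holes of the aluminium plate underneath; press it fully home until its bow rests on the tube, then let go of it. Feel for the holes and press gently, never force it against the saddle, plate or tube, and leave the other things where they are.

Things in the scene. Friction and masses are not known exactly. Their poses are not given: they have to be found in the camera images.
- ubolt: the larger of two steel U-bolts, 90 g, standing legs down in a white stand. Origin midway between the leg tips, z up towards the bow. Legs at y = +20 and -20 mm (centres), 8 mm thick, the last 8 mm tapering to 5 mm. Underside of the bow 64 mm above the tips. A black grip block on top, 16 (x) by 30 (y) mm, reaches from 66 to 106 mm above the tips. Half a turn about z makes no difference
- ubolt_grip (a point): point in the larger U-bolt's grip block, on its centre line, 92 mm above the leg tips (14 mm below the block's top); axes as the U-bolt's
- stand: white fixed block 45 x 80 mm, 35 mm high, with two holes 25 mm deep in which the larger U-bolt's legs stand upright at the start (loose fit). Origin at the centre of its underside; the holes are spaced along its y
- saddle: grey fixed saddle, 220 (x) by 110 mm (y), origin at the centre of its underside on the bench, z up. Two cradles at x = +95 and -95 mm, 73 mm high, carry a steel tube along x. The fitted U-bolt's y lies along the saddle's y, either way round, its leg tips then 12 mm above the bench. A downward push of 25 N is ample
- tube_top (a point): point on top of the horizontal steel tube, at the saddle's centre, 76 mm above the bench; axes as the saddle's. The tube is 26 mm in diameter, 250 mm long, its axis 63 mm above the bench and along the saddle's x. Over 60 N of contact force in all between the U-bolt and tube, plate and saddle (push and side forces added) breaks the job
- rails_mid (a point): fixed point at the saddle's centre, level with the top face of the aluminium plate under the tube, 45 mm above the bench. The plate, 90 (x) by 88 (y) by 14 mm, has two through holes 10 mm wide at the saddle's y = +20 and -20 mm. It was left anywhere along x: both holes share one x between -22 and +22 mm, not measured, to be seen or felt. It is stiff: some 80 N to shift it
- plungers_mid (a point): fixed point at the saddle's centre, 26 mm above the bench: the height of two brass spring plungers under the plate, which travel with it, one outside each hole. They press inwards on the legs, so that the U-bolt does not drop home but takes some 3 to 15 N to push down, and then stays
- ubolt_small: smaller U-bolt, the wrong size (legs 6 mm, 28 mm apart, 79 mm tall overall with its black grip); leave it in its stand. Origin midway between its leg tips
- stand_small: white fixed block 45 x 80 mm, 35 mm high, holding the smaller U-bolt. Origin at the centre of its underside
- jar: amber glass jar with black cap, 68 mm diameter, 120 mm high; bystander. Origin at the centre of its underside
- pot: white ceramic ointment pot, 72 mm diameter, 70 mm high; bystander. Origin at the centre of its underside
- spatula: spatula lying on the bench, handle towards its -x; bystander. Origin on its underside
Mind the look-alikes: they are no part of the job. Leave any purple or red look-alike of the ubolt alone.

How it is judged (in metres and radians):
On the way, in this order (a step that is already met when the one before it is completed fails the run):
1. the larger U-bolt is lifted clear of its stand (z of ubolt in the frame of stand above 0.045 m), for 0.1 s.
2. both legs, one each side of the tube, are through the plate's holes (z of ubolt in the frame of saddle below 0.036 m and y of ubolt in the frame of saddle between -0.006 and 0.006 m and x of ubolt in the frame of saddle between -0.03 and 0.03 m and angle between the y axis of ubolt and the y axis of saddle, either way round below 0.2 rad).
At the end, for the whole second after the job is handed in: The larger U-bolt straddles the tube with both legs through the plate's holes, upright (within 0.2 rad) and square to the tube (within 0.2 rad), its bow within 3 mm of resting on the tube (leg tips less than 15 mm above the bench), at rest and released (z of ubolt in the frame of saddle below 0.015 m and y of ubolt in the frame of saddle between -0.006 and 0.006 m and x of ubolt in the frame of saddle between -0.03 and 0.03 m and angle between the y axis of ubolt and the y axis of saddle, either way round below 0.2 rad and angle between ubolt's own z axis and vertical below 0.2 rad and linear speed of ubolt below 0.02 m/s); the robot touches nothing.
It fails at once if the U-bolt is forced: more than 60 N of contact force in all (push and side forces added) between it and the saddle with its plate and tube (contact force between ubolt and saddle above 60 N).
It fails at once if the smaller U-bolt is disturbed by more than 20 mm (distance of ubolt_small from where it was at the start of the episode above 0.02 m).
It fails at once if the amber jar is moved by more than 20 mm (distance of jar from where it was at the start of the episode above 0.02 m).
It fails at once if the white pot is moved by more than 20 mm (distance of pot from where it was at the start of the episode above 0.02 m).
It fails at once if the spatula is moved by more than 20 mm (distance of spatula from where it was at the start of the episode above 0.02 m).
It also fails if it takes over 64 s, if anything falls off the work surface, if the arm or the gripper's body presses on something with over 40 N, if the wrist force passes 120 N, or if a joint passes its speed limit or range.

## Working session

There is one attempt and no reset: what is moved stays moved. The work goes in short steps, Python scripts to look and compute and a shell command to move; the robot and the scene stay as the last step left them, time stands still between calls to the robot, and variables do not carry over. Pictures are saved under pics/ and viewed, about 8 in all and at most 12, crops included, and the job is handed in when it is done.

```bash
ls; mkdir -p pics; cat > h.py <<'E'
import numpy as np, cv2
from cell import r, read_camera, get_calibration, nets
def save(n,f,crop=None,s=1):
    im=read_camera(n)
    o=im if crop is None else im[crop[1]:crop[3],crop[0]:crop[2]]
    o=cv2.resize(o,None,fx=s,fy=s,interpolation=cv2.INTER_CUBIC)
    cv2.imwrite('pics/'+f,o[:,:,::-1]); return im
def cam(n):
    """R,t camera->world (mm), K"""
    c=get_calibration(n); f=240/np.tan(np.radians(c['fovy'])/2)
    K=np.array([[f,0,c['cx']],[0,f,c['cy']],[0,0,1]])
    if n=='wrist':
        s=r.sense(); T=np.array(c['T_tool_cam']); R0=np.array(s['orientation'])
        return R0@T[:3,:3], R0@T[:3,3]+np.array(s['tcp_pos']), K
    R=cv2.Rodrigues(np.array(c['rvec'],float))[0]; return R.T, -R.T@np.array(c['tvec'],float).ravel(), K
def ray(n,u,v,z):
    R,t,K=cam(n); d=R@np.linalg.solve(K,[u,v,1]); return t+d*(z-t[2])/d[2]
def proj(n,P):
    R,t,K=cam(n); p=K@(R.T@(np.array(P,float)-t)); return p[:2]/p[2]
def spot(n,name,k=3):
    R,t,K=cam(n)
    return [(round(d['score'],2),(R@np.array(d['centre'])+t).round(0).tolist(),proj(n,R@np.array(d['centre'])+t).round(0).tolist()) for d in nets.spot_in(n,name)[:k]]
E
python3 - <<'E'
from h import *
s=r.sense();print({k:np.round(v,3).tolist() for k,v in s.items()})
save('top','top1.png');save('scene','scene1.png')
for n in ('top','scene'):
    print(n,cam(n)[1].round(),cam(n)[2][0,0])
    for x in ['ubolt','ubolt_grip','stand','saddle','tube_top','ubolt_small','rails_mid','jar','pot','spatula']: print(x,spot(n,x))
print(get_calibration('wrist')); print(r.sense()['t'])
E
```

```text
pics
{'t': 0.0, 'q': [1.146, 0.265, 1.605, -0.0, 1.274, -0.037], 'qd': [-0.001, 0.001, 0.001, 0.0, -0.001, -0.0], 'joint_efforts': [-0.0, -51.509, -36.732, 0.0, 0.013, 0.0], 'tcp_pos': [254.962, 624.228, 229.975], 'orientation': [[0.378, -0.001, -0.926], [0.926, -0.002, 0.378], [-0.002, -1.0, 0.0]], 'ft_force': [0.004, 0.036, 0.155], 'wrist_torque': [-0.011, 0.064, -0.045], 'opening': 85.135}
top [ 490.  -19. 1234.] 463.239705972868
ubolt [(0.72, [474.0, 289.0, 117.0], [208.0, 269.0]), (0.63, [570.0, 309.0, 106.0], [202.0, 230.0]), (0.6, [467.0, 409.0, 97.0], [162.0, 271.0])]
ubolt_grip [(0.71, [390.0, 253.0, 104.0], [223.0, 304.0]), (0.61, [466.0, 409.0, 103.0], [161.0, 272.0]), (0.5, [568.0, 311.0, 105.0], [201.0, 231.0])]
stand [(0.59, [487.0, 287.0, 37.0], [217.0, 264.0])]
saddle [(0.69, [525.0, -130.0, 45.0], [379.0, 251.0])]
tube_top [(0.84, [529.0, -136.0, 44.0], [381.0, 249.0])]
ubolt_small []
rails_mid [(0.56, [532.0, -136.0, 46.0], [381.0, 248.0])]
jar [(0.81, [741.0, 135.0, 120.0], [273.0, 160.0])]
pot [(0.67, [725.0, 256.0, 71.0], [228.0, 170.0])]
spatula [(0.82, [511.0, 
[... 592 characters left out ...]
 [(0.65, [537.0, 116.0, 69.0], [380.0, 241.0])]
rails_mid [(0.95, [573.0, -136.0, 44.0], [259.0, 267.0])]
jar [(0.88, [782.0, 128.0, 84.0], [418.0, 318.0])]
pot [(0.97, [753.0, 258.0, 52.0], [484.0, 316.0])]
spatula [(0.6, [523.0, -451.0, -3.0], [111.0, 277.0])]
{'fovy': 59.91280968114394, 'cx': 316.9807129092164, 'cy': 241.0496648991607, 'T_tool_cam': array([[ 9.99999380e-01, -8.98327454e-04, -6.58270414e-04,
         1.24934954e+00],
       [ 3.62257784e-04, -2.96552758e-01,  9.55016403e-01,
        -1.43596630e+02],
       [-1.05312936e-03, -9.55016050e-01, -2.96552249e-01,
         7.60766126e+01],
       [ 0.00000000e+00,  0.00000000e+00,  0.00000000e+00,
         1.00000000e+00]])}
1.1
```

View pics/top1.png

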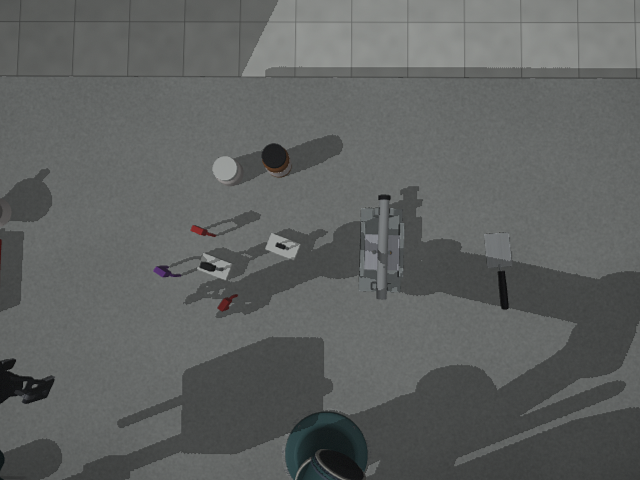

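View pics/scene1.png

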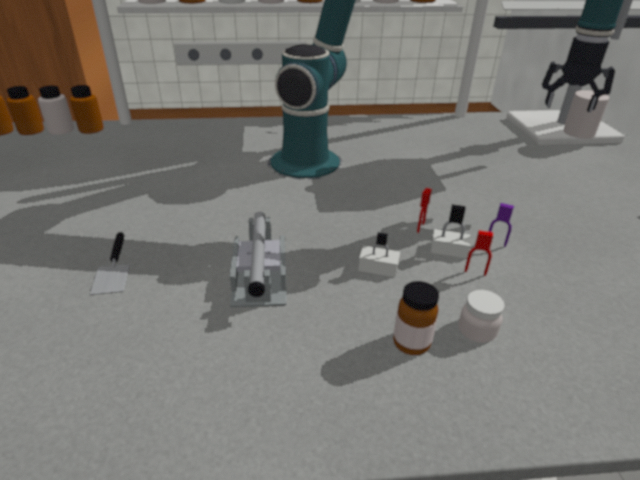

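The larger U-bolt (black grip) is at top-view px (208,266), about (485,289) mm. The small one is at (282,245), and the red and purple look-alikes surround the larger one. The saddle is at (381,250). I'll go above the stand.

```bash
python3 -m inch '[-22.4,-2,-34,0,1.62,0,8.5,-22.4,-2,-34,0,1.62,0,8.5,-22.4,-2,-34,0,1.62,0,8.5,-22.4,-2,-34,0,1.62,0,8.5,-22.4,-2,-34,0,1.62,0,8.5,-22.4,-2,-34,0,1.62,0,8.5,-22.4,-2,-34,0,1.62,0,5,-22.4,-2,-34,0,1.62,0,5,-22.4,-2,-34,0,1.62,0,5,-22.4,-2,-34,0,1.62,0,5]'
python3 - <<'E'
from h import *
s=r.sense(); print(np.round(s['tcp_pos'],1),np.round(s['orientation'],3).tolist(),s['opening'],s['t'])
E
```

```text
t: 2.1
tcp_pos: [486.8, 286.7, 251.6]
orientation: [[0.947, 0.001, 0.321], [-0.321, -0.0, 0.947], [0.001, -1.0, 0.0]]
ft_force: [0.7, 0.3, -1.7]
opening: 49.9
[486.8 286.7 251.6] [[0.947, 0.001, 0.321], [-0.321, -0.0, 0.947], [0.001, -1.0, 0.0]] 49.93327626499068 2.1
```

```bash
python3 - <<'E'
from h import *
save('wrist','w1.png')
s=r.sense(); print(np.round(s['tcp_pos'],1))
for x in ['ubolt_grip','ubolt','stand']: 
    print(x,spot('wrist',x))
for x,z in (('ubolt_grip',116),('stand',35)):
    for d in nets.trace('wrist',x)[:3]:
        ys,xs=np.nonzero(d['mask']); rr=cv2.minAreaRect(np.stack([xs,ys],1).astype(np.float32))
        print(x,d['score'],len(xs),np.round(rr[0]),np.round(rr[1]),[ray('wrist',*p,z).round().tolist() for p in cv2.boxPoints(rr)])
E
```

```text
[486.2 287.6 251.5]
ubolt_grip [(0.9, [568.0, 330.0, 107.0], [414.0, 130.0]), (0.89, [484.0, 303.0, 117.0], [308.0, 209.0]), (0.66, [392.0, 261.0, 90.0], [216.0, 286.0])]
ubolt [(0.95, [566.0, 331.0, 104.0], [411.0, 130.0]), (0.76, [479.0, 303.0, 118.0], [302.0, 212.0]), (0.7, [392.0, 261.0, 92.0], [216.0, 288.0])]
stand [(0.92, [485.0, 310.0, 35.0], [310.0, 180.0]), (0.25, [568.0, -80.0, 13.0], [483.0, 474.0])]
ubolt_grip 0.92 1374 [305. 202.] [71. 24.] [[483.0, 334.0, 116.0], [498.0, 329.0, 116.0], [482.0, 282.0, 116.0], [466.0, 287.0, 116.0]]
ubolt_grip 0.8 1982 [222. 283.] [56. 61.] [[375.0, 262.0, 116.0], [404.0, 301.0, 116.0], [437.0, 279.0, 116.0], [409.0, 239.0, 116.0]]
ubolt_grip 0.75 2069 [233.  61.] [43. 67.] [[446.0, 396.0, 116.0], [467.0, 429.0, 116.0], [490.0, 418.0, 116.0], [470.0, 384.0, 116.0]]
stand 0.71 3382 [308. 192.] [94. 52.] [[472.0, 346.0, 35.0], [514.0, 333.0, 35.0], [489.0, 253.0, 35.0], [444.0, 268.0, 35.0]]
```

View pics/w1.png

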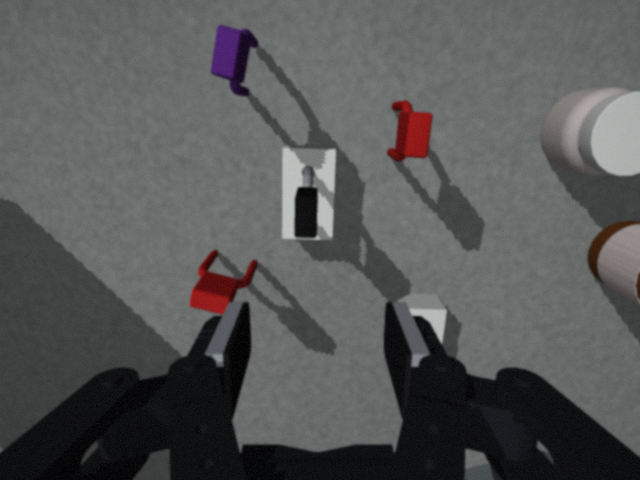

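```bash
python3 - <<'E'
from h import *
s=r.sense(); R0=np.array(s['orientation']); p=np.array(s['tcp_pos']); print(p.round(1),R0.round(3).tolist(),s['t'])
for z,ps in ((116,[(306,213),(306,236)]),(35,[(282,149),(336,149),(282,239),(333,239),(308,193)])):
    for q in ps:
        w=ray('wrist',*q,z); print(z,q,w.round(1),'tool',(R0.T@(w-p)).round(1))
E
```

```text
[485.  289.3 251.3] [[0.951, -0.0, 0.309], [-0.309, -0.0, 0.951], [-0.0, -1.0, -0.0]] 2.4
116 (306, 213) [480.8 301.7 116. ] tool [ -7.9 135.3  10.5]
116 (306, 236) [475.5 286.1 116. ] tool [ -8.  135.3  -6. ]
35 (282, 149) [471. 343.  35.] tool [-29.9 216.3  46.8]
35 (336, 149) [514.5 328.9  35. ] tool [ 15.8 216.3  46.7]
35 (282, 239) [444.4 267.9  35. ] tool [-32.  216.3 -32.9]
35 (333, 239) [488.2 253.6  35. ] tool [ 14.1 216.3 -33. ]
35 (308, 193) [480.  300.5  35. ] tool [ -8.2 216.3   9.1]
```

```bash
python3 -m inch '[-0.8,3,0.95,0,0.024,0,5,-0.8,6,0.95,0,0.024,0,5,-0.8,9,0.95,0,0.024,0,5,-0.8,11,0.95,0,0.024,0,5,-0.8,13,0.95,0,0.024,0,5,-0.8,15,0.95,0,0.024,0,5,-0.8,16.3,0.95,0,0.024,0,5,-0.8,16.8,0.95,0,0.024,0,5,-0.8,16.8,0.95,0,0.024,0,5]'
python3 - <<'E'
from h import *
save('wrist','w2.png')
E
```

```text
t: 3.3
tcp_pos: [480.2, 300.5, 82.7]
orientation: [[0.943, -0.001, 0.333], [-0.333, -0.001, 0.943], [-0.001, -1.0, -0.001]]
ft_force: [-0.2, -0.2, -0.1]
opening: 49.9
```

View pics/w2.png

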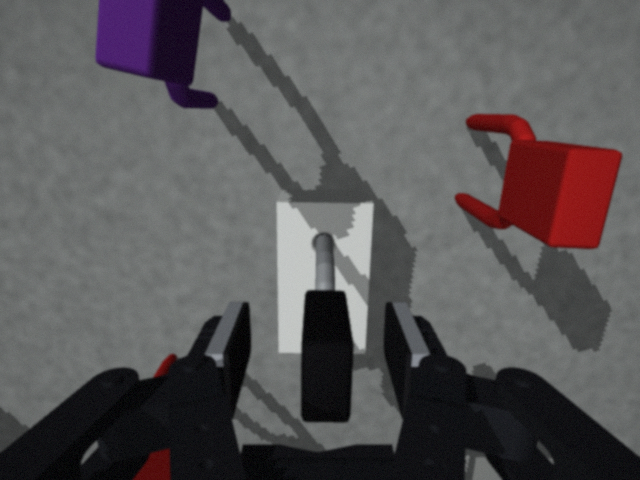

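The black block sits between the fingers, about 2 mm right of the midpoint (px 326 against 317). I'll shift, close and lift slightly.

```bash
python3 -m inch '[0.2,0,0,0,0,0,5,0.2,0,0,0,0,0,1,0.2,0,0,0,0,0,1,0.2,0,0,0,0,0,1,0.2,0,0,0,0,0,1,0.2,0,0,0,0,0,1,0.2,0,0,0,0,0,1,0.2,0,0,0,0,0,1]' 100
python3 -m inch '[0,-1,0,0,0,0,1,0,-2.5,0,0,0,0,1,0,-4,0,0,0,0,1,0,-6,0,0,0,0,1,0,-8,0,0,0,0,1,0,-10,0,0,0,0,1,0,-12,0,0,0,0,1,0,-12,0,0,0,0,1]'
python3 - <<'E'
from h import *
s=r.sense(); print(np.round(s['tcp_pos'],1),np.round(s['orientation'],3).tolist(),s['opening'],s['t'])
save('wrist','w3.png')
save('scene','s3.png',(180,180,500,360),2)
im=read_camera('top')
o=im[190:310,340:430]; cv2.imwrite('pics/t3.png',cv2.resize(o,None,fx=5,fy=5,interpolation=cv2.INTER_CUBIC)[:,:,::-1])
E
```

```text
t: 4.15
tcp_pos: [483.3, 300.2, 84.2]
orientation: [[0.942, 0.002, 0.334], [-0.334, 0.001, 0.942], [0.001, -1.0, 0.001]]
ft_force: [-0.1, -0.6, 5.9]
opening: 14.6
t: 4.95
tcp_pos: [484.4, 300.9, 208.0]
orientation: [[0.942, 0.006, 0.334], [-0.334, 0.003, 0.942], [0.004, -1.0, 0.005]]
ft_force: [0.6, 0.0, -0.6]
opening: 14.5
[484.4 300.9 208. ] [[0.942, 0.006, 0.334], [-0.334, 0.003, 0.942], [0.004, -1.0, 0.005]] 14.474845182422051 4.95
```

View pics/w3.png

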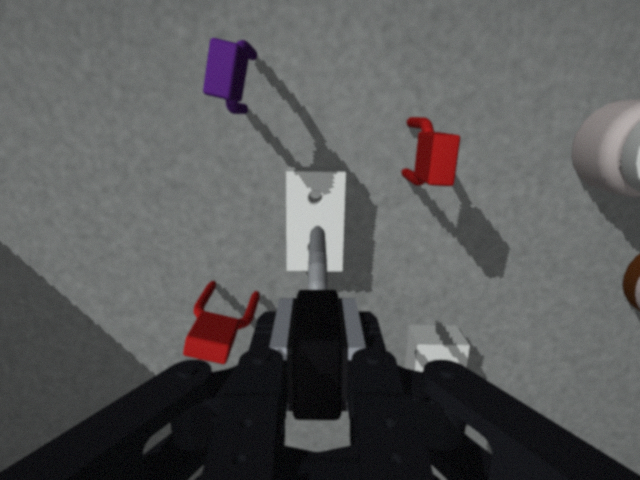

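View pics/t3.png

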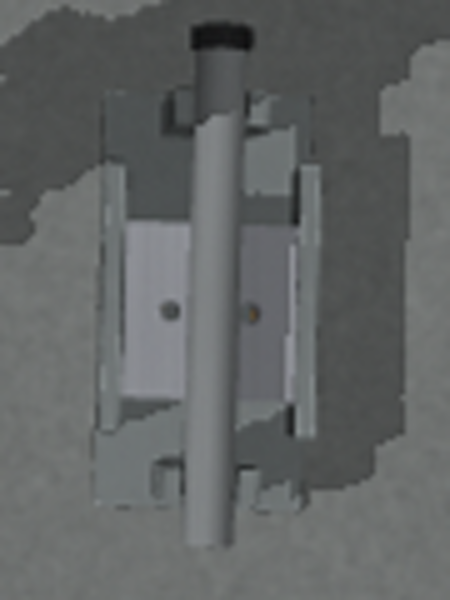

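Bolt held. The top view shows both plate holes at crop (170,311) and (253,314), clear of the tube.

```bash
python3 - <<'E'
from h import *
f=lambda a,b,z: ray('top',340+(a+.5)/5-.5,190+(b+.5)/5-.5,z)
h1=f(170,311,45);h2=f(253,314,45);print(h1,h2,np.linalg.norm(h1-h2),(h1+h2)/2)
a=f(224,40,63);b=f(210,540,63);print(a,b,np.linalg.norm(a-b),'yaw',np.degrees(np.arctan2(*(a-b)[1::-1])))
t=(h1[0]-b[0]);c=b+(a-b)*((h1+h2)[0]/2-b[0])/(a-b)[0];print('axis at holes',c)
print('holes dir',np.degrees(np.arctan2(*(h1-h2)[1::-1]))-90)
for q in [(97,92),(315,96),(95,505),(303,508)]: print(f(*q,5).round())
E
```

```text
[ 522.13827471 -116.4995163    45.        ] [ 521.04657773 -158.92005269   45.        ] 42.43458153555276 [ 521.59242622 -137.70978449   45.        ]
[ 659.4936527  -141.66229456   63.        ] [ 407.02237902 -135.64748056   63.        ] 252.54291124061777 yaw -1.3647425103763118
axis at holes [ 521.59242622 -138.3769694    63.        ]
holes dir -1.474187538885218
[639. -80.   5.]
[ 638. -196.    5.]
[421. -81.   5.]
[ 420. -190.    5.]
```

```bash
python3 -m inch '[2,0,-4.4,0,-0.04,0,1,4,0,-8.8,0,-0.08,0,1,6,0,-13.2,0,-0.12,0,1,8,0,-17.6,0,-0.16,0,1,10,0,-22,0,-0.2,0,1,12,0,-26.5,0,-0.24,0,1,14,0,-31,0,-0.28,0,1,16.2,0,-35.5,0,-0.316,0,1,18.16,0,-40.1,0,-0.316,0,1,18.16,0,-40.1,0,-0.316,0,1]'
python3 -m inch '[0,1,0,0,0,0,1,0,2,0,0,0,0,1,0,3,0,0,0,0,1,0,3,0,0,0,0,1,0,3,0,0,0,0,1]'
python3 - <<'E'
from h import *
s=r.sense(); print(np.round(s['tcp_pos'],1),np.round(s['orientation'],3).tolist(),s['opening'],s['t'])
save('wrist','w4.png')
save('scene','s4.png',(180,160,340,310),5)
im=read_camera('top'); cv2.imwrite('pics/t4.png',cv2.resize(im[190:310,340:430],None,fx=5,fy=5,interpolation=cv2.INTER_CUBIC)[:,:,::-1])
for P in ([522.1,-117.5,45],[521.1,-158,45],[521.6,-138,76]): print(proj('wrist',P),proj('scene',P))
E
```

```text
t: 6.1
tcp_pos: [518.6, -144.3, 201.7]
orientation: [[1.0, -0.002, 0.031], [-0.031, -0.002, 1.0], [-0.002, -1.0, -0.002]]
ft_force: [-0.5, -0.3, -1.2]
opening: 14.6
t: 6.6
tcp_pos: [519.1, -137.5, 172.4]
orientation: [[1.0, -0.002, 0.023], [-0.023, 0.001, 1.0], [-0.002, -1.0, 0.001]]
ft_force: [-0.7, 0.4, -0.5]
opening: 14.6
[ 519.1 -137.5  172.4] [[1.0, -0.002, 0.023], [-0.023, 0.001, 1.0], [-0.002, -1.0, 0.001]] 14.616668327454036 6.6
[319.01128592 199.88147015] [268.15797813 251.21096615]
[318.94924955 257.36476146] [248.80576866 251.77051951]
[319.25715175 243.40094725] [257.56899831 239.37686431]
```

View pics/w4.png

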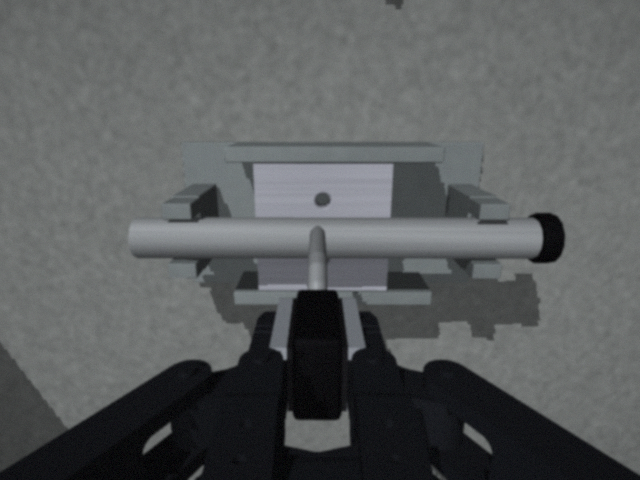

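View pics/s4.png

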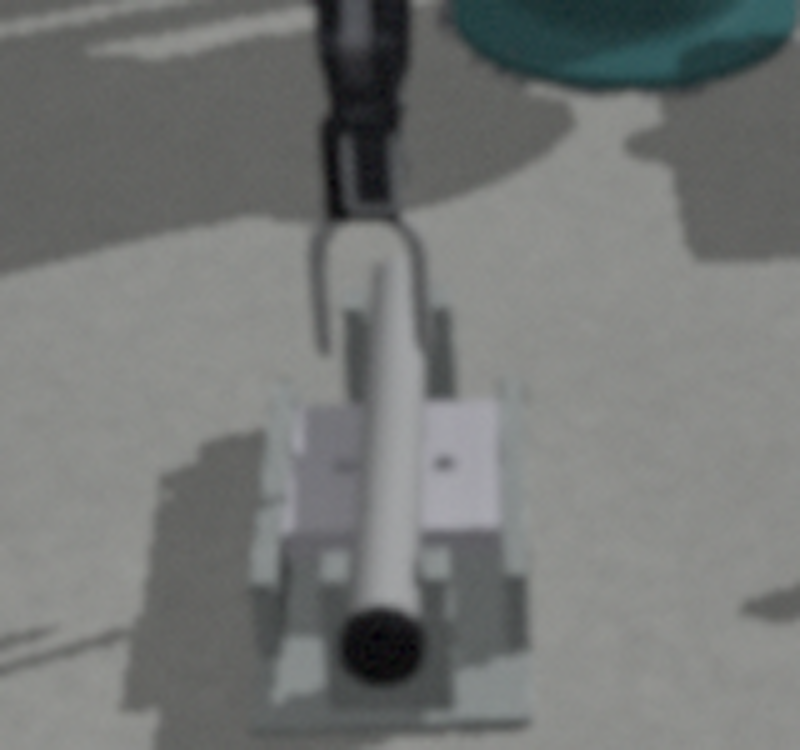

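```bash
python3 - <<'E'
from h import *
s=r.sense(); R0=np.array(s['orientation']); p=np.array(s['tcp_pos']); print(p.round(1),s['t'])
def T(q,z): return (R0.T@(ray('wrist',*q,z)-p)).round(1)
print('tip',T((317,229),98.5),'bow',T((318,290),145),'hole',T((322,199.5),45),'tube edges',T((318,217),63),T((318,258),63))
g=cv2.imread('pics/w4.png'); cv2.imwrite('pics/w4c.png',cv2.resize(g[180:300,250:390],None,fx=5,fy=5,interpolation=cv2.INTER_CUBIC))
E
```

```text
[ 520.1 -138.4  173.8] 6.75
tip [ 0.1 75.3 15.8] bow [ 0.5 28.8  0.4] hole [  3.4 128.8  21.2] tube edges [  0.7 110.8  13.8] [  0.7 110.8 -13.6]
```

View pics/w4c.png

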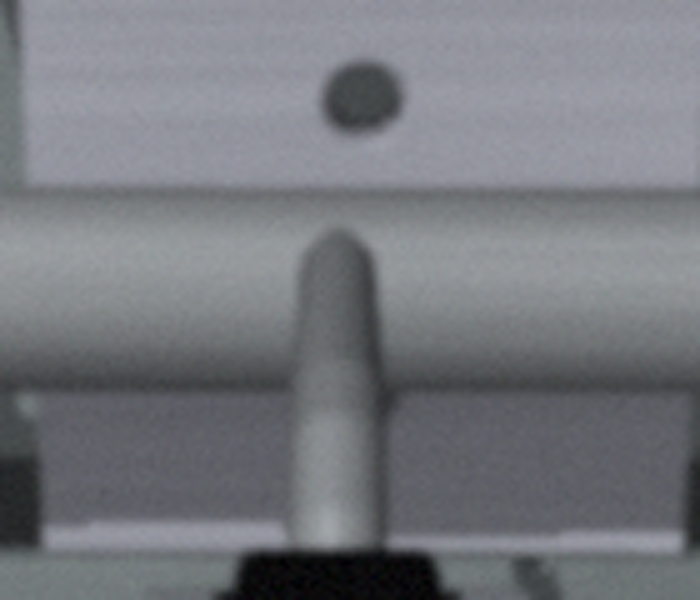

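```bash
python3 - <<'E'
from h import *
s=r.sense(); R0=np.array(s['orientation']); p=np.array(s['tcp_pos'])
def T(q,z): return (R0.T@(ray('wrist',*q,z)-p)).round(1)
for dz in (30,32,34): print('block top edges',T((317,335),p[2]+dz),T((317,418),p[2]+dz))
print('bolt tip', [T((317.5,226),p[2]-d).tolist() for d in (71,74,77)])
print('scene leftleg tip',proj('scene',p+R0@[0,74,-20]),'right',proj('scene',p+R0@[0,74,20]), 'seen 244.6,230')
print('blocktop corners',proj('scene',p+R0@[-8,-32,-15]),proj('scene',p+R0@[-8,-32,15]))
print('block lower corners',proj('scene',p+R0@[8,8,-15]),proj('scene',p+R0@[8,8,15]))
print([ (180+(a+.5)/5-.5,160+(b+.5)/5-.5) for a,b in ((325,352),(330,214),(400,214))])
g=cv2.imread('pics/w4.png'); cv2.imwrite('pics/w4d.png',cv2.resize(g[280:430,250:390],None,fx=4,fy=4,interpolation=cv2.INTER_CUBIC)*2)
E
```

```text
block top edges [  0.1 -30.   11.5] [  0.1 -30.  -19.3]
block top edges [  0.1 -32.   12.7] [  0.1 -32.  -17.6]
block top edges [  0.1 -34.   13.8] [  0.1 -34.  -15.9]
bolt tip [[0.3, 71.0, 18.7], [0.3, 74.0, 17.9], [0.3, 77.0, 17.1]]
scene leftleg tip [246.85396547 229.62989456] right [266.57044331 229.11025159] seen 244.6,230
blocktop corners [245.94921268 181.22666909] [261.62788431 180.90681614]
block lower corners [246.96632993 203.48028238] [262.47253844 203.12146845]
[(244.6, 230.0), (245.6, 202.4), (259.6, 202.4)]
```

```bash
python3 - <<'E'
import cv2
g=cv2.imread('pics/w4.png').astype(int)
print(g[325:425:3,318].mean(1).round().tolist())
print(g[285:345:3,318].mean(1).round().tolist())
E
```

```text
[12.0, 13.0, 6.0, 8.0, 10.0, 19.0, 22.0, 14.0, 20.0, 15.0, 17.0, 12.0, 14.0, 8.0, 13.0, 15.0, 15.0, 14.0, 15.0, 10.0, 11.0, 16.0, 16.0, 13.0, 9.0, 15.0, 6.0, 11.0, 11.0, 8.0, 11.0, 18.0, 103.0, 113.0]
[144.0, 131.0, 19.0, 6.0, 11.0, 13.0, 12.0, 12.0, 8.0, 8.0, 9.0, 9.0, 10.0, 5.0, 14.0, 11.0, 10.0, 3.0, 17.0, 19.0]
```

Block, tip and the scene view all put the bolt about 4.5 mm to −tool z in the grip; the hole is about 3 mm to +tool x. I'll correct, lower until the tips straddle the tube, and look.

```bash
python3 -m inch '[0.28,0,0.48,0,0,0,1,0.28,0,0.48,0,0,0,1,0.28,1,0.48,0,0,0,1,0.28,2,0.48,0,0,0,1,0.28,2.5,0.48,0,0,0,1,0.28,3,0.48,0,0,0,1,0.28,3.5,0.48,0,0,0,1,0.28,3.5,0.48,0,0,0,1,0.28,3.5,0.48,0,0,0,1]'
python3 - <<'E'
from h import *
P=[];
s=r.sense(); R0=np.array(s['orientation']); p=np.array(s['tcp_pos']); print(p.round(1),R0.round(3).tolist(),s['t'])
im=read_camera('wrist'); sc=read_camera('scene')
a=cv2.resize(im[170:310,250:390],(480,480),interpolation=cv2.INTER_CUBIC)
b=cv2.resize(sc[205:265,228:288],(300,300),interpolation=cv2.INTER_CUBIC)
o=np.zeros((480,780,3),np.uint8);o[:,:480]=a;o[:300,480:]=b
cv2.imwrite('pics/c5.png',o[:,:,::-1])
E
```

```text
t: 7.65
tcp_pos: [522.6, -134.2, 138.3]
orientation: [[1.0, -0.0, 0.025], [-0.025, -0.0, 1.0], [-0.0, -1.0, -0.0]]
ft_force: [0.6, -0.2, -1.1]
opening: 14.9
[ 522.6 -134.2  138.3] [[1.0, -0.0, 0.025], [-0.025, -0.0, 1.0], [-0.0, -1.0, -0.0]] 7.65
```

View pics/c5.png

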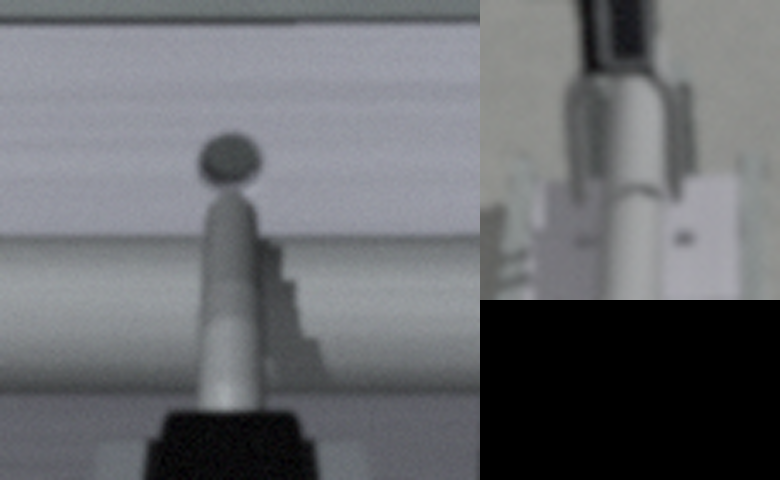

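```bash
python3 - <<'E'
from h import *
s=r.sense(); R0=np.array(s['orientation']); p=np.array(s['tcp_pos']);print(p.round(1))
def T(u,v,z): return (R0.T@(ray('wrist',250+u*140/480,170+v*140/480,z)-p)).round(1)
print('tip outer',T(230.5,189,p[2]-74),'hole',T(231,158,45),'tube',T(230,236,63),T(230,391,63))
# scene: legs x at crop 579,680 ->; holes 585,685
f=lambda a,b:(228+(a-480)/5,205+b/5)
for a,b,z in ((580,195,64),(675,197,64),(584,240,45),(683,238,45)): print(ray('scene',*f(a,b),z).round(1))
E
```

```text
[ 522.8 -134.2  138.7]
tip outer [ 0.2 74.  18.4] hole [ 0.3 93.7 18.6] tube [ 0.1 75.7 10.1] [  0.1  75.7 -16.8]
[ 519.7 -158.5   64. ]
[ 524.  -119.1   64. ]
[ 525.5 -157.9   45. ]
[ 527.1 -116.6   45. ]
```

```bash
python3 -m inch '[0,0,0.16,0,0,0,1,0,0.5,0.16,0,0,0,1,0,1,0.16,0,0,0,1,0,1.5,0.16,0,0,0,1,0,1.5,0.16,0,0,0,1]'
python3 -m inch '[0,0.1,0,0,0,0,1,0,0.2,0,0,0,0,1,0,0.3,0,0,0,0,1,0,0.4,0,0,0,0,1,0,0.5,0,0,0,0,1,0,0.5,0,0,0,0,1]'
python3 -m inch '[0,0.1,0,0,0,0,1,0,0.2,0,0,0,0,1,0,0.2,0,0,0,0,1]'
```

```text
t: 8.25
tcp_pos: [521.6, -132.2, 121.9]
orientation: [[1.0, -0.002, 0.025], [-0.025, 0.001, 1.0], [-0.002, -1.0, 0.001]]
ft_force: [0.5, 0.1, -2.0]
opening: 14.8
t: 8.85
tcp_pos: [522.4, -132.5, 118.1]
orientation: [[1.0, -0.0, 0.025], [-0.025, 0.0, 1.0], [-0.0, -1.0, 0.0]]
ft_force: [0.7, 0.0, -0.9]
opening: 14.7
t: 9.15
tcp_pos: [522.4, -132.5, 116.1]
orientation: [[1.0, -0.0, 0.025], [-0.025, 0.0, 1.0], [-0.0, -1.0, 0.0]]
ft_force: [0.7, -0.1, -1.8]
opening: 14.7
```

No contact force with the tips nominally at 42 mm, below the plate top, so it may be entering. I'll keep feeling.

```bash
python3 -m inch '[0,0.1,0,0,0,0,1,0,0.2,0,0,0,0,1,0,0.3,0,0,0,0,1,0,0.3,0,0,0,0,1]'
python3 -m inch '[0,0.1,0,0,0,0,1,0,0.2,0,0,0,0,1,0,0.3,0,0,0,0,1,0,0.3,0,0,0,0,1]'
```

```text
t: 9.55
tcp_pos: [522.4, -132.5, 113.1]
orientation: [[1.0, -0.0, 0.025], [-0.025, 0.0, 1.0], [-0.0, -1.0, 0.0]]
ft_force: [-0.1, -0.2, -0.4]
opening: 14.2
t: 9.95
tcp_pos: [522.4, -132.5, 110.1]
orientation: [[1.0, -0.0, 0.025], [-0.025, 0.0, 1.0], [-0.0, -1.0, 0.0]]
ft_force: [-0.2, -0.6, 0.0]
opening: 14.5
```

```bash
python3 -m inch '[0,0.1,0,0,0,0,1,0,0.2,0,0,0,0,1,0,0.3,0,0,0,0,1,0,0.4,0,0,0,0,1,0,0.5,0,0,0,0,1,0,0.5,0,0,0,0,1]'
python3 -m inch '[0,0.1,0,0,0,0,1,0,0.2,0,0,0,0,1,0,0.3,0,0,0,0,1,0,0.4,0,0,0,0,1,0,0.4,0,0,0,0,1]'
```

```text
t: 10.55
tcp_pos: [522.4, -132.5, 105.1]
orientation: [[1.0, -0.0, 0.025], [-0.025, 0.0, 1.0], [-0.0, -1.0, 0.0]]
ft_force: [0.5, -0.6, -0.4]
opening: 14.3
t: 11.05
tcp_pos: [522.4, -132.5, 101.1]
orientation: [[1.0, -0.0, 0.025], [-0.025, 0.0, 1.0], [-0.0, -1.0, 0.0]]
ft_force: [-0.5, 0.1, -1.1]
opening: 14.5
```

```bash
python3 -m inch '[0,0.1,0,0,0,0,1,0,0.2,0,0,0,0,1,0,0.3,0,0,0,0,1,0,0.4,0,0,0,0,1,0,0.4,0,0,0,0,1]'
python3 -m inch '[0,0.1,0,0,0,0,1,0,0.2,0,0,0,0,1,0,0.3,0,0,0,0,1,0,0.4,0,0,0,0,1,0,0.4,0,0,0,0,1]'
```

```text
t: 11.55
tcp_pos: [522.8, -132.6, 97.4]
orientation: [[1.0, 0.001, 0.025], [-0.025, -0.0, 1.0], [0.001, -1.0, -0.0]]
ft_force: [0.3, -0.2, -0.1]
opening: 14.5
t: 12.05
tcp_pos: [523.2, -132.7, 94.0]
orientation: [[1.0, 0.001, 0.025], [-0.025, -0.0, 1.0], [0.001, -1.0, -0.0]]
ft_force: [0.9, 0.5, 4.1]
opening: 14.6
```

Plunger resistance (4 N) begins. I'll continue in 1 mm rows.

```bash
python3 -m inch '[0,0.1,0,0,0,0,1,0,0.2,0,0,0,0,1,0,0.3,0,0,0,0,1,0,0.3,0,0,0,0,1]'
python3 -m inch '[0,0.1,0,0,0,0,1,0,0.2,0,0,0,0,1,0,0.2,0,0,0,0,1]'
```

```text
t: 12.45
tcp_pos: [522.9, -132.7, 90.5]
orientation: [[1.0, 0.001, 0.025], [-0.025, -0.0, 1.0], [0.001, -1.0, -0.0]]
ft_force: [0.2, -0.3, 3.5]
opening: 14.2
t: 12.75
tcp_pos: [522.8, -132.6, 88.3]
orientation: [[1.0, 0.001, 0.025], [-0.025, -0.0, 1.0], [0.001, -1.0, -0.0]]
ft_force: [0.6, -0.7, 1.6]
opening: 14.8
```

```bash
python3 -m inch '[0,0.1,0,0,0,0,1,0,0.2,0,0,0,0,1,0,0.2,0,0,0,0,1]'
```

```text
t: 13.05
tcp_pos: [522.9, -132.7, 86.4]
orientation: [[1.0, 0.001, 0.025], [-0.025, -0.0, 1.0], [0.001, -1.0, -0.0]]
ft_force: [1.2, -0.7, 4.1]
opening: 14.3
```

```bash
python3 -m inch '[0,0.05,0,0,0,0,1,0,0.1,0,0,0,0,1,0,0.1,0,0,0,0,1]'
python3 -m inch '[0,0.05,0,0,0,0,1,0,0.1,0,0,0,0,1,0,0.1,0,0,0,0,1]'
```

```text
t: 13.35
tcp_pos: [522.9, -132.7, 86.2]
orientation: [[1.0, 0.001, 0.025], [-0.025, -0.0, 1.0], [0.001, -1.0, -0.0]]
ft_force: [-2.5, 1.1, 9.0]
opening: 14.8
t: 13.65
tcp_pos: [523.0, -132.7, 86.1]
orientation: [[1.0, 0.001, 0.025], [-0.025, -0.0, 1.0], [0.001, -1.0, -0.0]]
ft_force: [-3.3, 1.0, 15.2]
opening: 14.5
```

It stops at TCP z = 86.1, the expected home height, with force rising. One more millimetre will confirm.

```bash
python3 -m inch '[0,0.05,0,0,0,0,1,0,0.1,0,0,0,0,1,0,0.1,0,0,0,0,1]'
python3 - <<'E'
from h import *
im=read_camera('wrist'); sc=read_camera('scene')
a=cv2.resize(im[170:310,250:390],(480,480),interpolation=cv2.INTER_CUBIC)
b=cv2.resize(sc[205:265,228:288],(300,300),interpolation=cv2.INTER_CUBIC)
o=np.zeros((480,780,3),np.uint8);o[:,:480]=a;o[:300,480:]=b
cv2.imwrite('pics/c6.png',o[:,:,::-1])
E
```

```text
t: 13.95
tcp_pos: [523.1, -132.7, 86.1]
orientation: [[1.0, 0.001, 0.025], [-0.025, -0.0, 1.0], [0.001, -1.0, -0.0]]
ft_force: [-6.4, 1.8, 20.4]
opening: 14.8
```

View pics/c6.png

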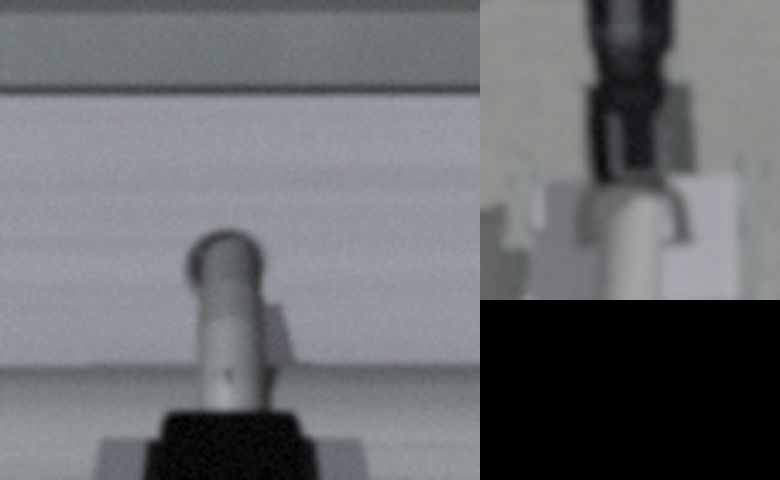

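Both legs are in the holes and the bow is on the tube. I'll relieve the push, open and retreat.

```bash
python3 -m inch '[0,-0.2,0,0,0,0,1,0,-0.35,0,0,0,0,1,0,-0.35,0,0,0,0,2,0,-0.35,0,0,0,0,4,0,-0.35,0,0,0,0,4,0,-0.35,0,0,0,0,4,0,-0.35,0,0,0,0,4]'
```

```text
t: 14.75
tcp_pos: [522.3, -132.5, 86.5]
orientation: [[1.0, -0.001, 0.025], [-0.025, 0.0, 1.0], [-0.001, -1.0, 0.0]]
ft_force: [-0.1, -0.1, 0.4]
opening: 40.0
```

```bash
python3 -m inch '[0,-1,0,0,0,0,4,0,-2,0,0,0,0,4,0,-4,0,0,0,0,4,0,-7,0,0,0,0,4,0,-10,0,0,0,0,4,0,-10,0,0,0,0,4]'
python3 - <<'E'
from h import *
s=r.sense();print(np.round(s['ft_force'],1))
im=read_camera('wrist'); sc=read_camera('scene')
a=cv2.resize(im,(640,480))[:,80:560]
b=cv2.resize(sc[205:265,228:288],(300,300),interpolation=cv2.INTER_CUBIC)
o=np.zeros((480,780,3),np.uint8);o[:,:480]=a;o[:300,480:]=b
cv2.imwrite('pics/c7.png',o[:,:,::-1])
print(spot('wrist','ubolt_grip'))
E
```

```text
t: 15.35
tcp_pos: [526.4, -133.7, 193.5]
orientation: [[1.0, 0.011, 0.025], [-0.025, -0.003, 1.0], [0.011, -1.0, -0.003]]
ft_force: [-0.0, -0.5, 0.7]
opening: 40.1
[-0.  -0.5  0.7]
[(0.86, [518.0, -125.0, 112.0], [308.0, 244.0])]
```

View pics/c7.png

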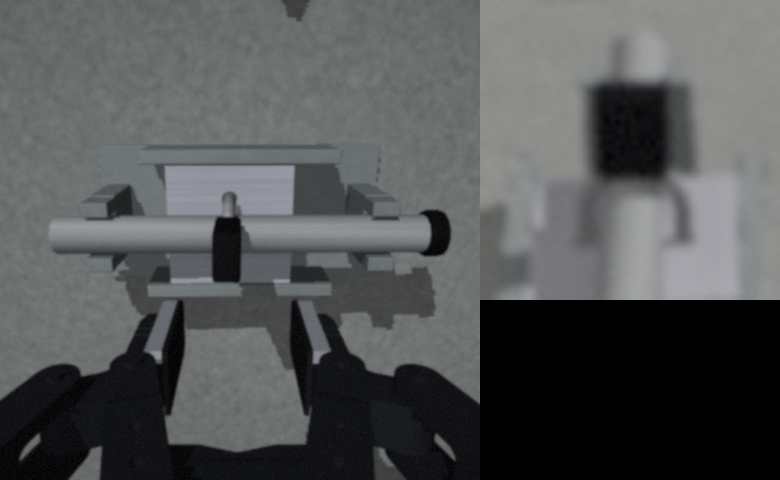

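The U-bolt stands upright and seated over the tube, released, with the gripper well clear. Its top is at about 112–118 mm, as it should be. I'm handing in.

```bash
python3 -c "
from cell import r
print(r.finish_job(), r.sense()['t'])"
```

```text
the job is handed in; nothing more can be done
the job is handed in; nothing more can be done
```

The larger U-bolt is on the support tube, both legs through the plate's holes, pressed home and released. I handed it in at about 15.5 s of the 64 s allowed; no verdict was reported.

- **Pick-up and fit:** I took it from its stand by the grip block and lined it up over the holes from the camera views. The bolt sat about 4.5 mm off-centre in the grip, so I corrected for that. It went into the holes with no measurable contact force.
- **Pressing home:** The plungers gave about 4 N. The bow then stopped firmly at TCP height 86.1 mm, which matches the expected seated height. The last push read about 21 N at the wrist, under the 60 N limit.
- **After release:** The last pictures show the bolt upright and square on the tube with both legs in the holes. The gripper is about 100 mm clear and the force is near zero.
- **Measurements that disagreed:** Before insertion, the cameras differed by 2 to 4 mm on where the holes were. The network's last reading put the block at y = -125 mm, its centre about 112 mm high. That does not match the expected y of about -137 mm, but it reports the middle of the visible surface and the picture shows the bolt centred.
- **Not checked:** I did not measure whether the jar, pot, spatula or small U-bolt moved. The arm's path kept clear of them and I felt no contact.

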